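# Set the depth stop of the blade sharpener and load the blade holder

### The job

Get the bench sharpener ready for the plane iron: spin the knurled stop collar down its threaded rod until its top face stands 35 mm above the sloping deck, level with the long line on the scale beside it, and leave it there. Then take the blade holder out of the wooden rest and slide its blade down into the slot of the deck, foot towards the rod, lowering it without dropping it until the foot rests on the collar, and let go. Leave the oil bottle, the can and the brush where they are.

Things in the scene. Friction and masses are not known exactly. Their poses are not given: they have to be found in the camera images.
- sharpener: fixed grey bench sharpener, a wedge 186 mm wide; its steel deck, 160 by 180 mm, slopes down towards the robot's side at 30 degrees (back edge 128 mm high); a dark motor lies across its back (103 mm high). It reaches 91 mm to the front and 134 mm to the back of its origin, which lies on the bench straight below the slot mouth; x points to its back, y to its left, z up
- deck: sloping deck, fixed to the sharpener. Origin: centre of the slot mouth at the deck surface, 98 mm above the bench; x uphill, y left along the slot, z square out of the deck (30 degrees from vertical, leaning to the front). The slot, 54 mm along y and 6.6 mm wide, its long edges flared to 15 mm over the top 6 mm, goes straight down deck -z, over 75 mm deep
- rod_foot (a point): foot of the threaded rod's axis on the deck, 44 mm downhill (-x) of the slot mouth; axes as deck. Steel rod 12 mm thick, standing along deck z, tip 60 mm above the deck. A thin scale plate, 14 mm wide, 60 mm high, stands 75 mm to the left (+y) of the rod (near edge at 68 mm): short lines every 5 mm on it, one long line at 35 mm
- collar: knurled steel stop collar on the rod, 40 mm across, 14 mm thick. Origin: centre of its top face; z up the rod, x and y turn with it; the collar reaches 14 mm below. At the start this face is 42 to 49 mm above the deck; it must come to 35 mm. Friction keeps it where it is left: turning takes about 0.1 N m and a push along the rod under 30 N does not move it
- collar_height (a joint): travel of the collar along the rod in m, 0 when its top face is 35 mm above the deck, positive farther from the deck
- rest: fixed hardwood block, 90 mm (x) by 110 mm (y) by 95 mm high, with a slot 7 mm by 54 mm in the middle of its top, 88 mm deep, long along the block's y. Origin: centre of its underside
- holder: loose blade holder, about 0.26 kg, upright in the rest at first, axes as the rest's. Origin: underside of its clamp bar, in the blade's middle; z up. Blade 50 (y) x 4 mm (x) down to z -80 mm, last 10 mm tapered to 40 x 1.2. Bar 70 (y) x 20 mm, z 0 to 14, small screws on -x. Foot 24 mm wide, 10 thick, juts to x -33 mm, underside z 0. Black grip 44 (y) x 20 mm, z 14 to 64: take it across the 44
- foot (a point): point on the underside of the holder's foot, at holder x = -28 mm, y = 0, z = 0; axes as the holder. When the foot rests on the set collar this point is 35 mm above the deck, over the edge of the collar next to the slot
- blade_edge (a point): middle of the blade's lower edge, at holder z = -80 mm; axes as the holder
- oil_bottle: bystander: closed white bottle, 52 mm across, 130 mm high; origin at the centre of its base
- bracket_can: bystander: open metal can of angle brackets, 92 mm across, 100 mm high; origin at the centre of its base
- brush: bystander: hand brush lying on the bench near the robot; origin on the bench under its middle
- collar_turn (a joint): turn of the collar, rad, anticlockwise positive looking down on the rod's tip; right-hand steep thread, 15 mm a turn (2.39 mm per rad): clockwise (negative) lowers it. 0 when the top face is 35 mm above the deck
Mind the look-alikes: they are no part of the job. What is shaped like the holder but orange or yellow is not meant.

How it is judged:
By the outcome, as a careful person would: the job done as asked, in the order asked, and still so for the second after the job is handed in, with the robot touching nothing.
It also fails if it takes over 72 s, if anything falls off the work surface, if the arm or the gripper's body presses on something with over 40 N, if the wrist force passes 120 N, or if a joint passes its speed limit or range.

### The arm

A 6-joint arm with a two-finger parallel gripper is mounted at the origin on the work surface. World frame = base frame: x ahead of the robot, y to its left, z up, the work surface at z = 0. Lengths are in mm, angles in rad, forces in N, time in s.
With the tool pointing down it reaches from about 275 to 750 mm from the base axis. Payload 10.2 kg.
Tool frame: the origin (TCP) lies at the very end of the fingers, on their centre line; the grasp point (between the pads) lies 19 mm behind it (ctrl.hold_point_z is the distance from the TCP to the grasp point, in mm); z points along the fingers, y is the direction in which the jaws open and shut (so a half turn about z gives the same grasp; the last joint's range is limited). The gripper opens to 85 mm and grips with 20 to 120 N. Pads are 22 mm wide; open, the fingers measure 114 mm over their backs; the gripper's body (76 mm by 85 mm) begins 54 mm behind the grasp point. The pads swing forward as they close: fully open they stand 13 mm farther back than shut.
Start: joints at [1.064, 0.313, 1.498, -0, 1.331, -0.223], TCP at [147.016, 504.002, 231.294] pointing down, gripper open.
Joint ranges: [-2.94, 2.94], [-0.97, 2.17], [0.19, 2.56], [-1.23, 4.37], [0.02, 3.11], [-2.88, 2.88]. Speed limits (rad/s): [2.39, 2.39, 3.01, 3.14, 3.14, 3.14].

### API

Orientations are given as a unit quaternion [w, x, y, z].
In Python, from rig import readout, cams, workorder, spotter, ctrl gives the robot as it stands.
- The arm moves only by the tool step_arm, never from a script. Its argument "plan" is text: rows parted by semicolons, each of 5 numbers parted by spaces: the shift along the tool's x, y, z in cm, then the turn about the tool's z in degrees, then the opening in per cent of the stroke, from 0 (shut) to 100 (fully open). In form: x y z twist gripper; .... A call has 1 to 10 rows; each row is the pose to reach, as a shift and turn from the pose commanded when the call began, along the tool's axes at that moment; what a row does not reach only later rows make up. A row lasts 1/10 s, in which the tool goes at most 50 mm and 8.59 degrees, less where a joint would pass 70% of its speed; a pose out of reach is approached as far as the arm can. A call with a gripper value outside its range is refused whole. The fingers move at their own pace and stop on an object; "grip_force" is the grip in N (left out, the last holds). Time passes only in rows, so rows that repeat a pose let the fingers close. It gives the time, the measured TCP pose, the force and the opening at its end, in the units of the state.
- readout.sense(): the state, without advancing time (a new reading comes with each control period).
- cams.capture(name): name is "scene" or "top"; returns (picture, depth): 480x640x3 uint8, red, green, blue; 480x640 float32, mm along the optical axis (not along the pixel's ray), 0 where there is no reading.
- cams.camera_info(name): a dict with "vfov" (degrees; the focal length in pixels is half the picture's height over the tangent of half this angle, whatever the lens; pixels are square), "cx", "cy" (the principal point, pixels), "k1" (the pictures are not rectified: a ray, as slopes to the right and down, at radius r is drawn at 1 + k1 r^2 times it, then the intrinsics apply), "rvec" (rotation vector, rad) and "tvec" (3), from world to camera coordinates, as OpenCV has them. Camera axes: x right, y down, z forward; pixel columns grow to the right and rows downward; lengths in mm; the calibration is good to about 2 mm. A picture is of the moment at which its call begins. camera_info takes no time and is no camera call.
- workorder.finish_job(): hands the job in, once; it reports no verdict.
Trained networks look in the newest picture that a camera, given by its name, has taken for a name from the list of things; names that differ only in an ending like _2 or _b are one class to them, and where a whole thing is asked for, a point or a joint stands for the part that bears it (a point fixed in the world has none). Each returns a list of dicts, best first, with "conf" (0 to 1); they miss things now and then, are a little off and sometimes report something else, mostly with a low value. They report only what shows in the picture. A call takes as long as a camera call. They do not tell look-alikes from the thing itself.
- spotter.regions_of(camera, target): "pixels" (480x640 bool, what is visible of it) and "extent" ([centre column, centre row, width, height] in pixels, round what is visible of it).
The state is a dict: "time_s": time; "joints": joint angles; "dq": joint speeds; "tau": joint torques, N m; "eef_pos": TCP position; "ee_rot": TCP orientation; "force": force on the tool from outside, world axes, zero at the start; "wrist_torque": the same for the moment, N m; "grip_width": opening from 0.0 (shut) to 1.0 (fully open).
Only numpy, scipy, OpenCV 4.12 (cv2) and the standard library are available. Lean on these libraries where they do the work, as an engineer would, in place of code of your own. Each camera call takes 0.05 s, during which the arm holds its last target. There are 200 camera calls.

## Working session

There is one attempt and no reset: what is moved stays moved. The work goes in short steps, Python scripts to look and compute and a tool call to move; the robot and the scene stay as the last step left them, time stands still between calls to the robot, and variables do not carry over. Pictures are saved under pics/ and viewed, about 8 in all and at most 12, crops included, and the job is handed in when it is done.

Besides the shell and the picture viewer there is one more tool, called after "Emit:" as name(argument=value, ...), one argument or row to a line, values as JSON. step_arm: Moves the arm, as the interface text tells. Its arguments: {"type":"object","properties":{"plan":{"type":"string"},"grip_force":{"type":"number"}},"required":["plan"]}

```bash
ls; mkdir -p pics; cat > h.py <<'E'
import numpy as np,cv2
from scipy.spatial.transform import Rotation as R
from rig import readout,cams,workorder,spotter,ctrl
def cal(n):
    c=cams.camera_info(n);f=240/np.tan(np.radians(c['vfov'])/2)
    return c,f,R.from_rotvec(np.ravel(c['rvec'])).as_matrix(),np.ravel(c['tvec'])
def pts(n,depth,mask):
    c,f,M,t=cal(n);v,u=np.nonzero(mask&(depth>0));z=depth[v,u]
    xd=(u-c['cx'])/f;yd=(v-c['cy'])/f;x,y=xd.copy(),yd.copy()
    for _ in range(20):
        s=1+c['k1']*(x*x+y*y);x,y=xd/s,yd/s
    return (np.c_[x*z,y*z,z]-t)@M,u,v
def proj(n,P):
    c,f,M,t=cal(n);p=np.atleast_2d(P)@M.T+t;a=p[:,:2]/p[:,2:];s=1+c['k1']*(a**2).sum(1,keepdims=True)
    return a*s*f+[c['cx'],c['cy']]
def shot(n,fn=None):
    im,d=cams.capture(n)
    if fn: cv2.imwrite('pics/'+fn,im[:,:,::-1])
    return im,d
E
python3 - <<'E'
from h import *
for n in('scene','top'):
    im,d=shot(n,n+'0.png');np.savez(n+'0.npz',im=im,d=d)
    c,f,M,t=cal(n);print(n,f,c['k1'],-M.T@t,M[2])
    for o in('sharpener','collar','rest','holder','oil_bottle','bracket_can','brush'):
        for r in spotter.regions_of(n,o)[:3]:
            p,_,_=pts(n,d,r['pixels']);print(o,round(r['conf'],2),np.round(r['extent']),len(p),np.round(np.median(p,0)),np.round(np.percentile(p,2,0)),np.round(np.percentile(p,98,0)))
print(readout.sense(),ctrl.hold_point_z)
E
```

```text
pics
scene 558.0182623805447 -0.007664087041713362 [1404.19375221 -226.71485845 1107.149341  ] [-0.60550366  0.15732205 -0.78013787]
sharpener 0.61 [389. 251. 112. 120.] 7732 [719.  92.  92.] [581.   4.   9.] [792. 195. 126.]
collar 0.72 [375. 210.  19.  10.] 160 [607.  87. 117.] [513.  71.  -0.] [618. 108. 125.]
rest 0.79 [303. 258.  55.  61.] 2135 [ 691. -107.   91.] [ 611. -158.    5.] [702. -51.  99.]
rest 0.66 [375. 210.  18.   8.] 135 [609.  85. 117.] [587.  71. 107.] [618. 105. 125.]
holder 0.96 [228. 334.  69.  48.] 1488 [ 789. -293.   15.] [ 751. -362.    4.] [ 822. -229.   43.]
holder 0.89 [298. 236.  31.  23.] 611 [ 659. -104.  129.] [ 633. -135.   97.] [665. -71. 162.]
holder 0.62 [311. 327.  29.  56.] 1379 [ 820. -118.   17.] [ 744. -154.    6.] [878. -78.  43.]
bracket_can 0.94 [152. 260.  47.  55.] 2196 [ 580. -428.   69.] [ 525. -475.    1.] [ 616. -387.  102.]
bracket_can 0.75 [296. 186.  75.  27.] 740 [397. -43.  18.] [ 365. -150.    4.] [414.  32.  24.]
brush 0.69 [295. 185.  79.  32.] 875 [395. -43.  17.] [ 358. -155.   -1.] [414.  35.  24.]
top 529.2576415584531 
[... 1223 characters left out ...]
4.  23.]
{'time_s': 0.8, 'joints': array([ 1.06357976e+00,  3.12910029e-01,  1.49768444e+00,  1.17316650e-05,
        1.33100188e+00, -2.23403702e-01]), 'dq': array([-0.0010948 , -0.00057969, -0.00035854, -0.00152469, -0.00072157,
        0.00113975]), 'tau': array([-2.14981151e-04, -4.12138796e+01, -2.59882468e+01, -1.75860569e-04,
        5.84524787e-04, -2.20813047e-05]), 'eef_pos': array([147.02621381, 504.00506781, 231.29490563]), 'ee_rot': array([-5.98104479e-06,  1.41432019e-01,  9.89947970e-01,  3.12440984e-07]), 'force': array([ 0.96542855, -0.72394305, -0.36107078]), 'wrist_torque': array([-0.04055353, -0.02204689,  0.02813883]), 'grip_width': 0.9964696536058065} 18.700000000000003
```

```bash
python3 - <<'E'
import cv2,numpy as np
a=np.load('scene0.npz')['im'][:,:,::-1];b=np.load('top0.npz')['im'][:,:,::-1]
A=cv2.resize(a[170:360,200:460],(780,570),interpolation=3)
B=cv2.resize(b[130:330,220:420],(600,600),interpolation=3)
cv2.imwrite('pics/a.png',A);cv2.imwrite('pics/b.png',B)
E
```

```text
(no output)
```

View pics/a.png

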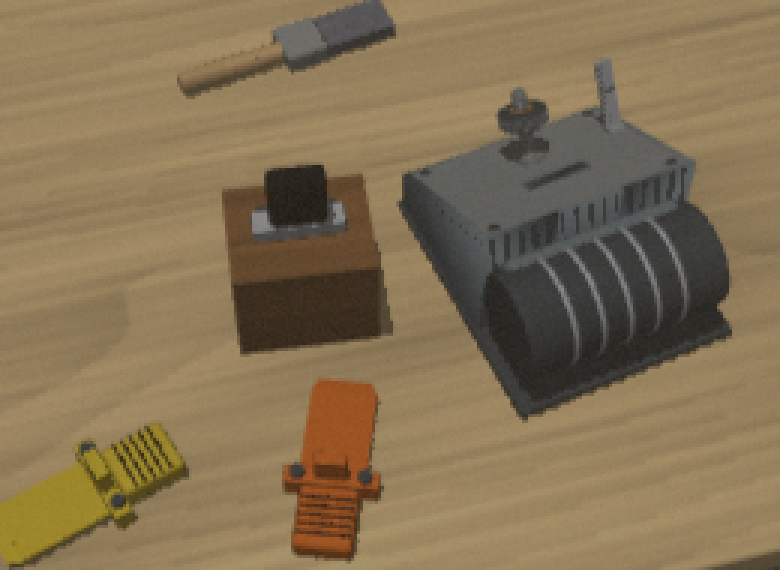

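View pics/b.png

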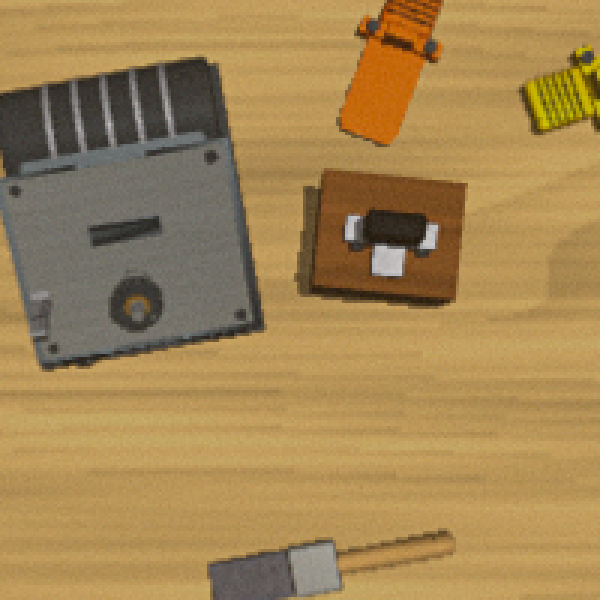

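```bash
cat > fit.py <<'E'
from h import *
from scipy.optimize import least_squares
for n in('top','scene'):
    z=np.load(n+'0.npz');im,d=z['im'],z['d'];g=im.astype(int).sum(2)
    P,u,v=pts(n,d,d>0)
    # deck plane ransac-ish: iterate from guess
    yaw=0.14;o=np.array([655,100,98.]) 
    k=(abs(P[:,0]-655)<130)&(abs(P[:,1]-100)<120)&(P[:,2]>25)
    nrm=np.array([-np.sin(np.pi/6)*np.cos(yaw),-np.sin(np.pi/6)*np.sin(yaw),np.cos(np.pi/6)]);off=nrm@o
    # refine offset by mode
    r=P@nrm
    h,e=np.histogram(r[k],np.arange(off-25,off+25,1));off=e[h.argmax()]+.5
    for w in(6,4,3,3):
        q=k&(abs(P@nrm-off)<w);Q=P[q];c=Q.mean(0);nrm=np.linalg.svd(Q-c,full_matrices=False)[2][2];nrm*=np.sign(nrm[2]);off=nrm@c
    print(n,q.sum(),'tilt',np.degrees(np.arccos(nrm[2])),'yaw',np.degrees(np.arctan2(-nrm[1],-nrm[0])),'resid',np.std(Q@nrm-off))
    # plane coords
    ey=np.cross([0,0,1],-nrm*[1,1,0]);ey/=np.linalg.norm(ey);ex=np.cross(ey,nrm)
    rect=cv2.minAreaRect(np.c_[Q@ex,Q@ey].astype(np.float32));print(rect)
    C=ex*rect[0][0]+ey*rect[0][1]+nrm*off;print('rect centre',C,'slot by rect (+20 uphill)',C+ex*20, 'ex',ex)
    # slot: intersect pixel rays with plane
    cc,f,M,t=cal(n);cam=-M.T@t
    dr=(P-cam);L=(off-cam@nrm)/(dr@nrm);X=cam+dr*L[:,None]
    S0=C+ex*20;a=(X-S0)@ex;b=(X-S0)@ey;gg=g[v,u]
    box=(abs(a)<18)&(abs(b)<40);dark=box&(gg<np.median(gg[box])*.72)
    A=np.c_[a,b][dark];print('slot',dark.sum(),A.mean(0),A.min(0),A.max(0),'world',S0+ex*A[:,0].mean()+ey*A[:,1].mean(),'ang',np.degrees(np.linalg.eigh(np.cov(A.T))[1][:,1]))
    va,ve=np.linalg.eigh(np.cov(A.T));w=ve[:,1]*np.sign(ve[1,1]);sl=ex*w[0]+ey*w[1];print('slot yaw',np.degrees(np.arctan2(-sl[0],sl[1])))
    # collar: points above deck 35-70mm near the rod
    D=P@nrm-off; S=S0+ex*A[:,0].mean()+ey*A[:,1].mean();a=(P-S)@ex;b=(P-S)@ey
    m=(abs(a+44)<26)&(abs(b)<26)&(D>15)&(D<75)
    print('collar D hist',np.histogram(D[m],np.arange(15,75,3)))
    mm=m&(D>38)&(D<53)&(np.hypot(a+44,b)>7);print('top face D',np.median(D[mm]),'a',a[mm].min(),a[mm].max(),'b',b[mm].min(),b[mm].max())
    # rest & holder
    rm=(P[:,0]>590)&(P[:,0]<710)&(P[:,1]<-40)&(P[:,1]>-165)&(P[:,2]>90)&(P[:,2]<99)
    print('rest top',np.median(P[rm,2]),cv2.minAreaRect(P[rm,:2].astype(np.float32)))
    gm=(P[:,0]>600)&(P[:,0]<710)&(P[:,1]<-40)&(P[:,1]>-165)&(P[:,2]>150)
    print('grip top',np.median(P[gm,2]),P[gm].mean(0),cv2.minAreaRect(P[gm,:2].astype(np.float32)))
    fm=(P[:,0]>600)&(P[:,0]<710)&(P[:,1]<-40)&(P[:,1]>-165)&(P[:,2]>101)&(P[:,2]<118)
    print('bar/foot',np.histogram(P[fm,2],8),cv2.minAreaRect(P[fm,:2].astype(np.float32)))
E
python3 fit.py
```

```text
top 3731 tilt 30.124027612381376 yaw 9.710555229165077 resid 1.550868583863301
((599.7609252929688, -11.1087646484375), (166.10643005371094, 180.20469665527344), 0.14686743915081024)
rect centre [635.77049535  97.52455076  86.69084021] slot by rect (+20 uphill) [652.8214656  100.44235955  96.72831029] ex [0.85254851 0.14589044 0.5018735 ]
slot 141 [2.06299048 0.45871283] [ -6.25404617 -27.41764744] [10.21486229 26.60193046] world [654.50289353 101.19547072  97.76367055] ang [-0.64046825 57.29219973]
slot yaw 10.264539846306663
collar D hist (array([  0,   0,   0,   0,   0,   4,   6,  10,  43, 100,  57,   5,   2,
         6,   7,   7,   0,   0,   0]), array([15, 18, 21, 24, 27, 30, 33, 36, 39, 42, 45, 48, 51, 54, 57, 60, 63,
       66, 69, 72]))
top face D 43.54524640117059 a -63.000669412334645 -22.21296477627529 b -19.716303317851118 18.672242755743632
rest top 94.65440684570832 ((650.9700927734375, -102.0653076171875), (110.87199401855469, 90.71363067626953), 83.73007202148438)
grip top 157.54401773379132 [ 650.46590451 -101.0499952   157.58530364] ((650.8151245117188, -101.4857940
[... 1122 characters left out ...]
38119459735 a -63.54769071632655 -18.763437920711052 b -23.136134968420837 14.125748386259827
rest top 95.38884087193034 ((650.9996948242188, -102.54767608642578), (109.89063262939453, 95.70012664794922), 83.61528778076172)
grip top 158.28824004415267 [ 654.66455572 -103.11754601  157.79446441] ((652.5361938476562, -102.53573608398438), (44.01953887939453, 22.209796905517578), 84.52659606933594)
bar/foot (array([29, 10, 32, 42, 44, 24, 13,  7]), array([101.0296364 , 103.06516373, 105.10069106, 107.13621839,
       109.17174572, 111.20727305, 113.24280038, 115.27832771,
       117.31385504])) ((656.9723510742188, -107.83992767333984), (73.41631317138672, 59.30438995361328), 62.94418716430664)
```

```bash
cat >> h.py <<'E'
YAW=np.radians(9.9);S=np.array([653.5,101.2,98.])
EX=np.array([np.cos(YAW)*np.cos(np.pi/6),np.sin(YAW)*np.cos(np.pi/6),.5]);EY=np.array([-np.sin(YAW),np.cos(YAW),0]);EZ=np.cross(EX,EY)
def dk(a,b,c): return S+a*EX+b*EY+c*EZ
def height(n,N=6):
    D=np.stack([cams.capture(n)[1] for _ in range(N)]);D[D==0]=np.nan;d=np.nan_to_num(np.nanmedian(D,0))
    P,u,v=pts(n,d,d>0);a=(P-S)@EX;b=(P-S)@EY;h=(P-S)@EZ
    dm=(a>-90)&(a<-10)&(abs(b)<60)&(abs(h)<6)&(np.hypot(a+44,b)>24)
    A=np.c_[a,b,np.ones_like(a)];k=np.linalg.lstsq(A[dm],h[dm],rcond=None)[0];hh=h-A@k
    r=np.hypot(a+44,b);cm=(r>8)&(r<17)&(hh>32)&(hh<53)
    print(n,'deck pts',dm.sum(),'plane',np.round(k,3),'collar n',cm.sum(),'med',np.median(hh[cm]),'mean',hh[cm].mean(),'std',hh[cm].std())
def mv(tcp,yawdeg):
    s=readout.sense();q=s['ee_rot'];Rm=R.from_quat([q[1],q[2],q[3],q[0]]).as_matrix()
    d=Rm.T@(np.array(tcp)-s['eef_pos'])/10;y=np.degrees(np.arctan2(-Rm[0,1],Rm[1,1]))
    tw=-(yawdeg-y);print('t',round(s['time_s'],2),'pos',np.round(s['eef_pos'],1),'yaw',round(y,2),'-> shift cm',np.round(d,2),'twist',round((tw+90)%180-90,2),'F',np.round(s['force'],1),'w',round(s['grip_width'],3),'j',np.round(s['joints'],2))
E
python3 - <<'E'
from h import *
height('top');height('scene')
c=dk(-44,0,36.5);print(c,dk(-44,0,28))
mv([c[0],c[1],200],9.9)
E
```

```text
top deck pts 1190 plane [-0.001 -0.001 -0.602] collar n 122 med 43.74987109727609 mean 43.77701560296216 std 0.9922835203377963
scene deck pts 516 plane [ 0.    -0.001  0.629] collar n 43 med 43.862509356066084 mean 43.89284706714073 std 0.889490348845576
[597.98404791  91.51091531 107.60992724] [602.17076255  92.24161398 100.24871131]
t 1.4 pos [147.  504.  231.3] yaw -16.26 -> shift cm [-54.84 -26.97   3.13] twist -26.16 F [-0.9 -0.1  0.2] w 1.0 j [ 1.06  0.31  1.5   0.    1.33 -0.22]
```

Emit:
step_arm(
  plan="-54.84 -26.97 3 -61 75;-54.84 -26.97 3 -61 75;-54.84 -26.97 3 -61 75;-54.84 -26.97 3 -61 75;-54.84 -26.97 3 -61 75;-54.84 -26.97 3 -61 75;-54.84 -26.97 3 -61 75;-54.84 -26.97 3 -61 75;-54.84 -26.97 3 -61 75;-54.84 -26.97 3 -61 75",
  grip_force=25,
)

```text
time_s: 2.4
eef_pos: [479.2, 201.1, 209.4]
ee_rot: [0.0, -0.381, 0.925, 0.0]
force: [-0.0, 1.3, 0.5]
grip_width: 0.749
```

```bash
python3 -c "
from h import *
mv([598,91.5,200],44.9)"
```

```text
t 2.4 pos [479.2 201.1 209.4] yaw 44.79 -> shift cm [ -0.71 -16.14   0.95] twist -0.11 F [-0.   1.3  0.5] w 0.749 j [ 0.17  0.32  1.55  0.    1.27 -2.18]
```

Emit:
step_arm(
  plan="-0.71 -16.14 0.95 0 75;-0.71 -16.14 0.95 0 75;-0.71 -16.14 0.95 0 75;-0.71 -16.14 0.95 0 75;-0.71 -16.14 4 0 75;-0.71 -16.14 7 0 75;-0.71 -16.14 10 0 75;-0.71 -16.14 12 0 75;-0.71 -16.14 12 0 75;-0.71 -16.14 12 0 75",
)

```text
time_s: 3.4
eef_pos: [596.8, 93.3, 90.2]
ee_rot: [0.0, -0.381, 0.925, -0.0]
force: [-0.3, 0.2, -0.1]
grip_width: 0.752
```

```bash
python3 - <<'E'
from h import *
mv([598,91.5,89],44.9)
a,_=shot('scene');b,_=shot('top')
A=cv2.resize(a[140:260,310:440],(520,480),interpolation=3);B=cv2.resize(b[180:300,215:335],(480,480),interpolation=3)[:,:280]
cv2.imwrite('pics/c.png',np.hstack([A,B])[:,:,::-1])
E
```

```text
t 3.4 pos [596.8  93.3  90.2] yaw 44.76 -> shift cm [ 0.05 -0.21  0.12] twist -0.14 F [-0.3  0.2 -0.1] w 0.752 j [-0.04  0.62  1.42  0.    1.11 -2.39]
```

View pics/c.png

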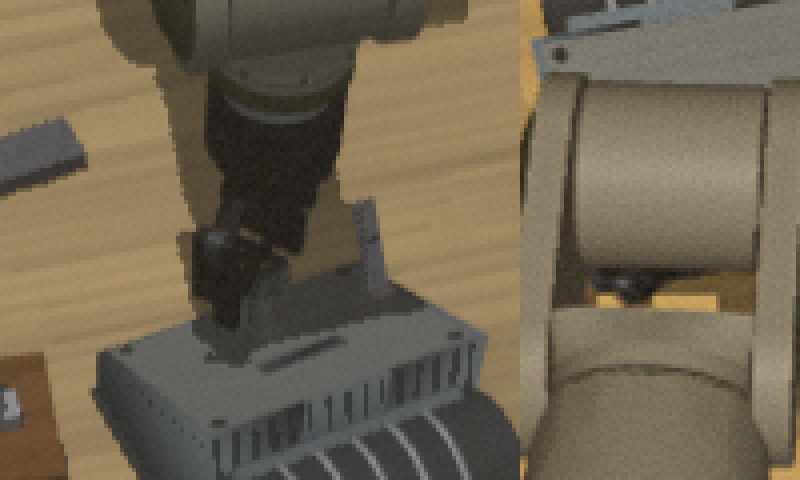

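Emit:
step_arm(
  plan="0 -0.15 0.05 0 30;0 -0.15 0.05 0 30;0 -0.15 0.05 0 30;0 -0.15 0.05 0 30;0 -0.15 0.05 0 30",
)

```text
time_s: 4.0
eef_pos: [598.9, 91.2, 90.2]
ee_rot: [0.002, -0.381, 0.925, -0.001]
force: [3.1, -3.9, 7.0]
grip_width: 0.465
```

```bash
python3 -c "
from h import *
mv([598,91.5,89],44.9);print(readout.sense()['wrist_torque'])"
```

```text
t 4.0 pos [598.9  91.2  90.2] yaw 44.73 -> shift cm [0.05 0.09 0.12] twist -0.17 F [ 3.1 -3.9  7. ] w 0.465 j [-0.04  0.62  1.41 -0.    1.1  -2.39]
[-0.77017459 -0.596121    0.03706027]
```

Emit:
step_arm(
  plan="0 0 0.02 8 30;-0.02 -0.01 0.05 16 30;-0.03 -0.02 0.08 24 30;-0.05 -0.03 0.1 32 30;-0.06 -0.04 0.12 40 30;-0.07 -0.05 0.15 48 30;-0.09 -0.06 0.18 56 30;-0.1 -0.07 0.2 64 30;-0.11 -0.08 0.22 70 30;-0.11 -0.08 0.22 70 30",
)

```text
time_s: 5.0
eef_pos: [599.6, 91.2, 87.3]
ee_rot: [0.001, 0.22, 0.975, -0.0]
force: [2.4, -7.2, 3.2]
grip_width: 0.454
```

```bash
python3 -c "
from h import *
mv([598,91.5,89],-25.1);print(readout.sense()['wrist_torque'])"
```

```text
t 5.0 pos [599.6  91.2  87.3] yaw -25.46 -> shift cm [ 0.16 -0.04 -0.17] twist -0.36 F [ 2.4 -7.2  3.2] w 0.454 j [-0.04  0.63  1.41 -0.    1.1  -1.17]
[-0.80940251 -0.19880989 -0.08217807]
```

Emit:
step_arm(
  plan="0 0 0 0 65;0 0 0 0 65;0 0 0 -8 65;0 0 0 -16 65;0 0 0 -24 65;0 0 0 -32 65;0 0 0 -40 65;0 0 0 -48 65;0 0 0 -56 65;0 0 0 -64 65",
)

```text
time_s: 6.0
eef_pos: [598.7, 92.5, 86.4]
ee_rot: [-0.0, -0.335, 0.942, 0.0]
force: [-0.0, 0.3, -0.3]
grip_width: 0.653
```

Emit:
step_arm(
  plan="0 0 0 -6 65;0 0 0 -6 65;0 0 0 -6 30;0 0 0 -6 30;0 0 0 -6 30;0 0 0 -6 30;0 0 0 -6 30",
)

```text
time_s: 6.7
eef_pos: [599.9, 91.4, 87.1]
ee_rot: [0.001, -0.379, 0.925, -0.001]
force: [3.3, -2.8, 1.2]
grip_width: 0.466
```

Emit:
step_arm(
  plan="0 0 0.02 8 30;-0.02 -0.01 0.05 16 30;-0.03 -0.02 0.08 24 30;-0.05 -0.03 0.1 32 30;-0.06 -0.04 0.12 40 30;-0.07 -0.05 0.15 48 30;-0.09 -0.06 0.18 56 30;-0.1 -0.07 0.2 64 30;-0.11 -0.08 0.22 70 30;-0.11 -0.08 0.22 70 30",
)

```text
time_s: 7.7
eef_pos: [601.0, 91.2, 84.6]
ee_rot: [0.001, 0.221, 0.975, -0.001]
force: [1.3, -6.5, 0.2]
grip_width: 0.46
```

Emit:
step_arm(
  plan="0 0 0 0 80;0 0 0 0 80;0 0 -3 0 80;0 0 -8 0 80;0 0 -12 -10 80;-5 0 -16 -18 80;-10 0 -16 -26 80;-15 0 -16 -34 80;-15 0 -16 -42 80;-15 0 -16 -50 80",
)

```text
time_s: 8.7
eef_pos: [737.3, 27.0, 242.1]
ee_rot: [-0.001, -0.216, 0.976, 0.0]
force: [-0.0, 0.2, 0.3]
grip_width: 0.801
```

```bash
python3 - <<'E'
from h import *
c=dk(-44,0,32);print(c)
mv([c[0],c[1],130],44.9)
a,_=shot('scene');height('scene',5);height('top',4)
cv2.imwrite('pics/d.png',cv2.resize(a[140:260,310:440],(650,600),interpolation=3)[:,:,::-1])
E
```

```text
[600.2005439   91.89775578 103.71281292]
t 8.7 pos [737.3  27.  242.1] yaw 24.95 -> shift cm [ 9.67 11.65 11.24] twist -19.95 F [-0.   0.2  0.3] w 0.801 j [-0.12  0.85  0.61  0.    1.69 -2.13]
scene deck pts 430 plane [-0.001 -0.002  0.594] collar n 39 med 39.82380362216834 mean 40.84587624114335 std 3.2169051289302835
top deck pts 43 plane [ 2.000e-03  3.100e-02 -2.547e+00] collar n 0 med nan mean nan std nan
  return _methods._mean(a, axis=axis, dtype=dtype,
  ret = ret.dtype.type(ret / rcount)
h.py:29: RuntimeWarning: Mean of empty slice.
  print(n,'deck pts',dm.sum(),'plane',np.round(k,3),'collar n',cm.sum(),'med',np.median(hh[cm]),'mean',hh[cm].mean(),'std',hh[cm].std())
  ret = _var(a, axis=axis, dtype=dtype, out=out, ddof=ddof,
  arrmean = um.true_divide(arrmean, div, out=arrmean,
  ret = ret.dtype.type(ret / rcount)
```

View pics/d.png

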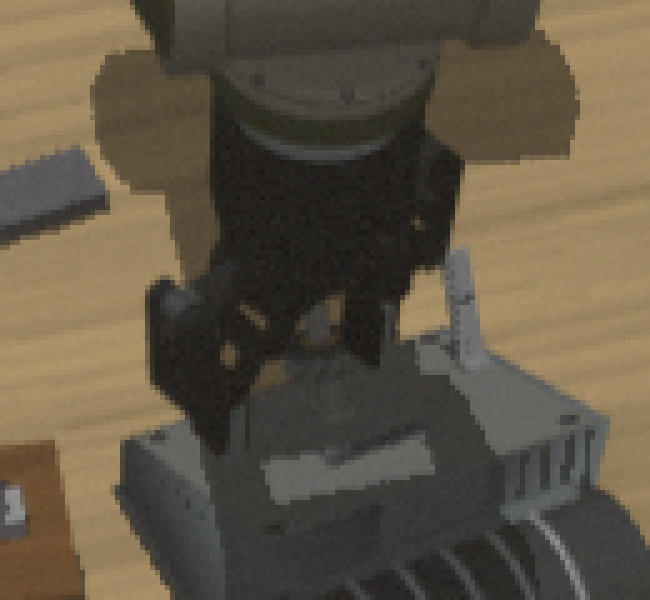

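Emit:
step_arm(
  plan="30 5.5 0 -20 75;30 5.5 0 -20 75;30 5.5 0 -20 75;30 5.5 0 -20 75;30 5.5 0 -20 75;30 5.5 0 -20 75;30 5.5 0 -20 75;30 5.5 0 -20 75",
)

```text
time_s: 10.0
eef_pos: [439.0, -47.5, 245.2]
ee_rot: [0.0, -0.38, 0.925, -0.001]
force: [0.8, 0.2, 0.1]
grip_width: 0.748
```

```bash
python3 - <<'E'
from h import *
height('scene',8);height('top',8)
mv([600,91.9,160],44.9)
E
```

```text
scene deck pts 513 plane [-0.    -0.001  0.638] collar n 46 med 39.48608908742869 mean 40.111374389675035 std 2.5895350326590885
top deck pts 1201 plane [-0.    -0.002 -0.577] collar n 118 med 39.495414147047306 mean 39.477526471016674 std 0.9846201397671924
t 10.8 pos [440.6 -47.3 244.5] yaw 44.74 -> shift cm [-21.12  -1.33   8.45] twist -0.16 F [-0.  -0.5  0. ] w 0.748 j [-0.37  0.12  1.7  -0.    1.32 -2.72]
```

Emit:
step_arm(
  plan="-21.12 -1.33 8.4 0 70;-21.12 -1.33 8.4 0 70;-21.12 -1.33 8.4 0 70;-21.12 -1.33 8.4 0 70;-21.12 -1.33 8.4 0 70;-21.12 -1.33 8.4 0 70;-21.12 -1.33 11 0 70;-21.12 -1.33 14 0 70;-21.12 -1.33 15.8 0 70;-21.12 -1.33 15.8 0 70",
)

```text
time_s: 11.8
eef_pos: [598.4, 91.3, 84.5]
ee_rot: [-0.002, -0.38, 0.925, 0.001]
force: [0.6, 0.0, -0.1]
grip_width: 0.701
```

```bash
python3 -c "
from h import *
mv([600,91.9,86],44.9)"
```

```text
t 11.8 pos [598.4  91.3  84.5] yaw 44.71 -> shift cm [-0.15 -0.07 -0.15] twist -0.19 F [ 0.6  0.  -0.1] w 0.701 j [-0.04  0.63  1.41 -0.    1.1  -2.39]
```

Emit:
step_arm(
  plan="0 0 0 0 30;0 0 0 0 30;0 0 0 0 30;0 0 0 0 30;0 0 0 0 30",
)

```text
time_s: 12.3
eef_pos: [600.8, 91.3, 88.2]
ee_rot: [0.001, -0.381, 0.925, -0.001]
force: [-1.0, -5.3, 7.2]
grip_width: 0.464
```

Emit:
step_arm(
  plan="0 0 0.02 8 30;-0.02 -0.01 0.05 16 30;-0.03 -0.02 0.08 24 30;-0.05 -0.03 0.1 32 30;-0.06 -0.04 0.12 40 30;-0.07 -0.05 0.15 48 30;-0.09 -0.06 0.18 56 30;-0.1 -0.07 0.2 64 30;-0.11 -0.08 0.2 70 30;-0.11 -0.08 0.2 70 30",
)

```text
time_s: 13.3
eef_pos: [601.9, 91.4, 85.4]
ee_rot: [0.001, 0.22, 0.975, -0.0]
force: [0.6, -6.5, 2.2]
grip_width: 0.459
```

Emit:
step_arm(
  plan="0 0 0 0 65;0 0 0 0 65;0 0 0 -8 65;0 0 0 -16 65;0 0 0 -24 65;0 0 0 -32 65;0 0 0 -40 65;0 0 0 -48 65;0 0 0 -56 65;0 0 0 -64 65",
)

```text
time_s: 14.3
eef_pos: [601.2, 92.5, 84.5]
ee_rot: [-0.0, -0.335, 0.942, 0.0]
force: [0.5, -0.2, -0.1]
grip_width: 0.648
```

Emit:
step_arm(
  plan="0 0 0 -6 65;0 0 0 -6 65;0 0 0 -6 30;0 0 0 -6 30;0 0 0 -6 30;0 0 0 -6 30;0 0 0 -6 30",
)

```text
time_s: 15.0
eef_pos: [602.0, 91.7, 84.9]
ee_rot: [0.001, -0.38, 0.925, -0.001]
force: [3.6, -3.5, 2.6]
grip_width: 0.465
```

Emit:
step_arm(
  plan="0 0 0.02 8 30;-0.02 -0.01 0.05 16 30;-0.03 -0.02 0.08 24 30;-0.05 -0.03 0.1 32 30;-0.06 -0.04 0.12 40 30;-0.07 -0.05 0.15 48 30;-0.09 -0.06 0.18 56 30;-0.1 -0.07 0.2 64 30;-0.11 -0.08 0.2 70 30;-0.11 -0.08 0.2 70 30",
)

```text
time_s: 16.0
eef_pos: [602.6, 91.8, 82.6]
ee_rot: [-0.0, 0.22, 0.975, -0.0]
force: [0.6, -6.9, 3.2]
grip_width: 0.459
```

Emit:
step_arm(
  plan="0 0 0 0 80;0 0 0 0 80;0 0 -3 0 80;0 0 -8 0 80;0 0 -13 0 80;5 0 -16 -8 80;10 0 -16 -16 80;15 0 -16 -24 80;20 0 -16 -32 80;20 0 -16 -34 80",
)

```text
time_s: 17.0
eef_pos: [417.7, 179.7, 242.7]
ee_rot: [-0.001, -0.08, 0.997, 0.0]
force: [1.7, -0.2, -0.4]
grip_width: 0.8
```

```bash
python3 - <<'E'
from h import *
height('scene',8);height('top',8)
mv([602,92.2,160],44.9)
E
```

```text
scene deck pts 500 plane [ 0.002 -0.001  0.717] collar n 47 med 35.55307864739612 mean 37.489203874206574 std 4.645947715892456
top deck pts 1219 plane [-0.002 -0.002 -0.655] collar n 112 med 35.41715068126308 mean 35.386931433355336 std 0.6896292038378922
t 17.8 pos [421.8 177.7 242.5] yaw 8.73 -> shift cm [-16.51 -11.18   8.25] twist -36.17 F [-1.  -0.3  0.1] w 0.802 j [ 0.14  0.15  1.67 -0.    1.32 -1.58]
```

```bash
python3 -c "
from h import *
mv([602,92.2,160],20)"
```

```text
t 17.8 pos [421.8 177.7 242.5] yaw 8.73 -> shift cm [-16.51 -11.18   8.25] twist -11.27 F [-1.  -0.3  0.1] w 0.802 j [ 0.14  0.15  1.67 -0.    1.32 -1.58]
```

Emit:
step_arm(
  plan="-16.5 -11.18 8.25 -11 70;-16.5 -11.18 8.25 -11 70;-16.5 -11.18 8.25 -11 70;-16.5 -11.18 8.25 -11 70;-16.5 -11.18 8.25 -11 70;-16.5 -11.18 8.25 -11 70;-16.5 -11.18 11 -11 70;-16.5 -11.18 14 -11 70;-16.5 -11.18 15.8 -11 70;-16.5 -11.18 15.8 -11 70",
)

```text
time_s: 18.8
eef_pos: [600.0, 93.0, 82.9]
ee_rot: [-0.002, -0.172, 0.985, 0.0]
force: [-0.2, -0.4, 0.8]
grip_width: 0.7
```

Emit:
step_arm(
  plan="0 0 0 0 30;0 0 0 0 30;0 0 0 0 30;0 0 0 0 30;0 0 0 0 30;0 0 0.02 7 30;0 0 0.03 14 30;0 0 0.04 20 30;0 0 0.04 20 30",
)

```text
time_s: 19.7
eef_pos: [603.4, 91.6, 85.4]
ee_rot: [0.002, 0.004, 1.0, -0.0]
force: [5.6, -7.0, -1.2]
grip_width: 0.456
```

Emit:
step_arm(
  plan="0 0 0 0 80;0 0 0 0 80;0 0 -3 0 80;0 0 -8 0 80;0 0 -13 0 80;5 0 -16 -8 80;10 0 -16 -8 80;15 0 -16 -8 80;20 0 -16 -8 80;20 0 -16 -8 80",
)

```text
time_s: 20.7
eef_pos: [397.4, 94.0, 244.2]
ee_rot: [-0.001, -0.068, 0.998, 0.0]
force: [0.5, -1.2, 0.4]
grip_width: 0.802
```

```bash
python3 - <<'E'
from h import *
a,_=shot('scene');height('scene',8);height('top',8)
cv2.imwrite('pics/e.png',cv2.resize(a[175:255,340:430],(675,600),interpolation=3)[:,:,::-1])
mv([651,-101.9,240],-6)
E
```

```text
scene deck pts 495 plane [-0.001 -0.001  0.593] collar n 47 med 34.819581926869546 mean 36.06283641495712 std 3.8968232795800395
top deck pts 1221 plane [-0.003 -0.003 -0.757] collar n 112 med 34.847018040482524 mean 34.772725918856146 std 0.8513565252582378
t 21.55 pos [401.9  93.2 244.1] yaw 7.74 -> shift cm [-22.06 -22.69   0.4 ] twist 13.74 F [ 0.4 -0.3  0.5] w 0.799 j [-0.06  0.05  1.78  0.    1.31 -1.76]
```

View pics/e.png

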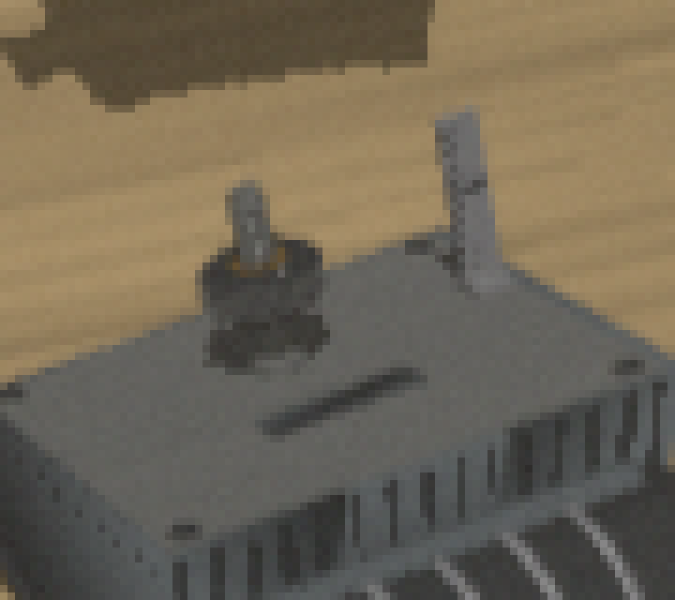

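Emit:
step_arm(
  plan="-22 -22.7 0.4 13.7 85;-22 -22.7 0.4 13.7 85;-22 -22.7 0.4 13.7 85;-22 -22.7 0.4 13.7 85;-22 -22.7 0.4 13.7 85;-22 -22.7 0.4 13.7 85;-22 -22.7 0.4 13.7 85;-22 -22.7 0.4 13.7 85;-22 -22.7 0.4 13.7 85;-22 -22.7 0.4 13.7 85",
)

```text
time_s: 22.55
eef_pos: [649.9, -101.3, 240.6]
ee_rot: [0.0, 0.052, 0.999, 0.0]
force: [-0.6, -0.3, 1.1]
grip_width: 0.847
```

```bash
python3 - <<'E'
from h import *
mv([651,-101.9,117],-6);print(proj('scene',[dk(-44,72,35),dk(-44,75,30),dk(-44,75,40),dk(-44,0,35)]))
E
```

```text
t 22.55 pos [ 649.9 -101.3  240.6] yaw -5.91 -> shift cm [-0.11 -0.05 12.36] twist 0.09 F [-0.6 -0.3  1.1] w 0.847 j [-0.33  0.61  1.02  0.    1.51 -1.8 ]
[[400.94112724 199.77583868]
 [402.36632938 201.29440876]
 [401.70717777 197.47231438]
 [374.24280828 209.2677058 ]]
```

Emit:
step_arm(
  plan="-0.1 0 4 0 85;-0.1 0 8 0 85;-0.1 0 11 0 85;-0.1 0 12.3 0 85;-0.1 0 12.3 0 85;-0.1 0 12.3 0 40;-0.1 0 12.3 0 40;-0.1 0 12.3 0 40;-0.1 0 12.3 0 40;-0.1 0 12.3 0 40",
  grip_force=30,
)

```text
time_s: 23.55
eef_pos: [652.3, -102.4, 119.3]
ee_rot: [0.002, 0.052, 0.999, -0.0]
force: [-0.2, 1.6, 6.9]
grip_width: 0.513
```

```bash
python3 - <<'E'
from h import *
mv([651,-101.9,117+72],-6)
a,_=shot('scene');b,_=shot('top')
cv2.imwrite('pics/f.png',cv2.resize(a[170:290,250:400],(750,600),interpolation=3)[:,:,::-1])
E
```

```text
t 23.55 pos [ 652.3 -102.4  119.3] yaw -5.95 -> shift cm [ 0.11  0.03 -6.97] twist 0.05 F [-0.2  1.6  6.9] w 0.513 j [-0.33  0.7   1.19  0.    1.25 -1.8 ]
```

View pics/f.png

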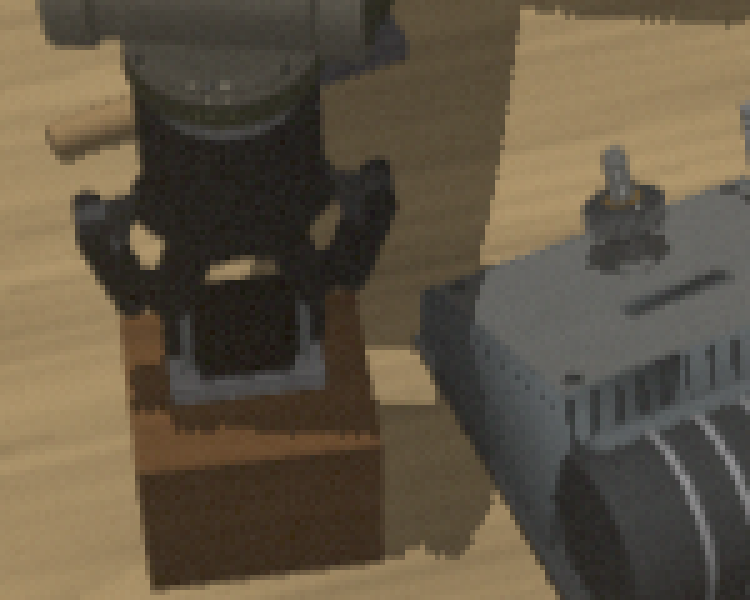

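Emit:
step_arm(
  plan="0 0 -1 0 40;0 0 -2 0 40;0 0 -3 0 40;0 0 -4.5 0 40;0 0 -6 0 40;0 0 -7 0 40;0 0 -7.4 0 40;0 0 -7.4 0 40;0 0 -7.4 0 40",
)

```text
time_s: 24.55
eef_pos: [651.1, -102.2, 190.3]
ee_rot: [-0.001, 0.052, 0.999, 0.0]
force: [0.8, 0.2, -2.8]
grip_width: 0.515
```

```bash
python3 - <<'E'
from h import *
mv([652,-102,119.3+73],-6)
im,d=shot('scene');P,u,v=pts('scene',d,d>0)
m=(abs(P[:,0]-650)<45)&(abs(P[:,1]+102)<50)&(P[:,2]>97)&(P[:,2]<180)
col=im[v,u].astype(int)
br=m&(col.min(1)>90)
print('bright',br.sum(),np.histogram(P[br,2],np.arange(97,190,5)))
cv2.imwrite('pics/g.png',cv2.resize(im[150:270,250:400],(750,600),interpolation=3)[:,:,::-1])
E
```

```text
t 24.55 pos [ 651.1 -102.2  190.3] yaw -5.96 -> shift cm [-0.08  0.03 -0.2 ] twist 0.04 F [ 0.8  0.2 -2.8] w 0.515 j [-0.33  0.65  1.1   0.    1.4  -1.8 ]
bright 0 (array([0, 0, 0, 0, 0, 0, 0, 0, 0, 0, 0, 0, 0, 0, 0, 0, 0, 0]), array([ 97, 102, 107, 112, 117, 122, 127, 132, 137, 142, 147, 152, 157,
       162, 167, 172, 177, 182, 187]))
```

View pics/g.png

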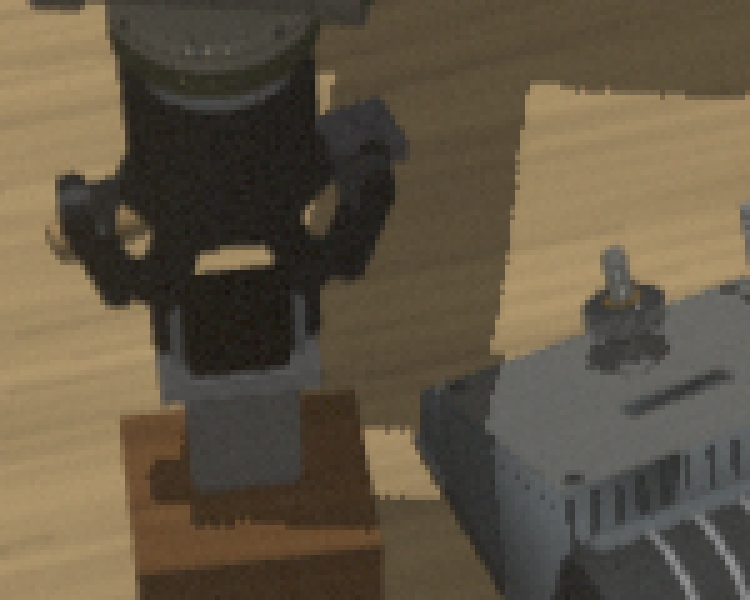

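Emit:
step_arm(
  plan="0.4 0 -0.15 0 40;1.2 0 -0.1 0 40;2.2 0 0 0 40;3.2 0 0.2 0 40;4.2 0 0.5 0 40;5.2 0 0.9 0 40;6.1 0 1.35 0 40;6.1 0 1.35 0 40",
)

```text
time_s: 25.4
eef_pos: [590.1, -95.8, 177.8]
ee_rot: [0.0, 0.052, 0.999, -0.0]
force: [0.5, -0.9, -1.6]
grip_width: 0.511
```

```bash
cat > tilt.py <<'E'
from h import *
mv([652,-102,250],-6)
for n in('scene','top'):
    im,d=shot(n);np.savez('t_'+n,im=im,d=d)
a=np.load('t_scene.npz')['im']
cv2.imwrite('pics/h.png',cv2.resize(a[150:270,250:400],(750,600),interpolation=3)[:,:,::-1])
E
python3 tilt.py
```

```text
t 25.4 pos [590.1 -95.8 177.8] yaw -5.97 -> shift cm [-6.22  0.03 -7.22] twist 0.03 F [ 0.5 -0.9 -1.6] w 0.511 j [-0.36  0.52  1.34  0.    1.28 -1.82]
```

View pics/h.png

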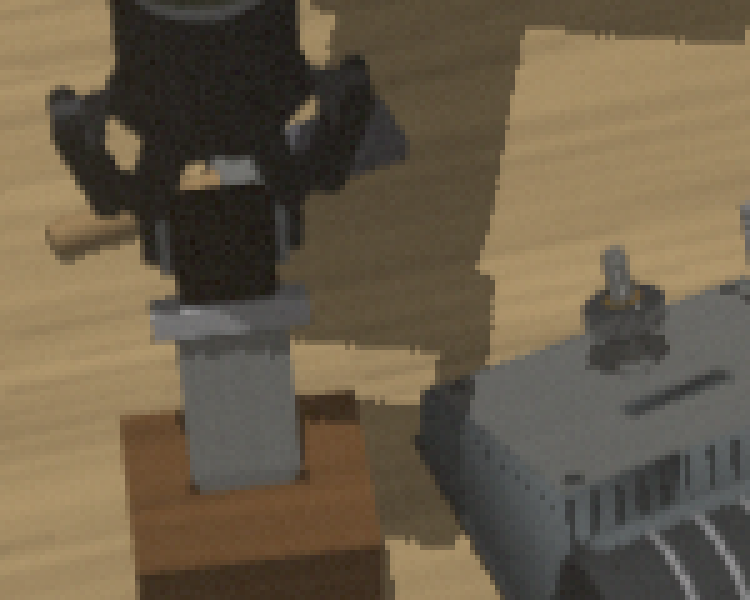

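```bash
python3 - <<'E'
from h import *
d=np.load('t_scene.npz')['d'];m=np.zeros(d.shape,bool);m[222:243,290:308]=1
P,u,v=pts('scene',d,m);c=np.median(P,0);q=np.linalg.norm(P-c,axis=1)<60;P=P[q]
for _ in range(3):
    c=P.mean(0);nn=np.linalg.svd(P-c,full_matrices=False)[2][2];nn*=np.sign(nn[0]);r=(P-c)@nn;P=P[abs(r)<3]
print(len(P),'std',r.std(),'c',c,'n',nn,'tilt',np.degrees(np.arcsin(nn[2])),'yaw',np.degrees(np.arctan2(nn[1],nn[0])))
s=readout.sense();p=s['eef_pos'];ux=np.array([nn[0],nn[1],0])/np.hypot(nn[0],nn[1])
up=np.cross(nn,np.cross([0,0,1],nn));up/=np.linalg.norm(up)
cc=c-2*nn # mid-plane point
# position of TCP-axis grasp point relative to the mid-plane
for back in(18.7,22.7): g=p+[0,0,back];print('grasp offset from blade midplane',(g-cc)@nn)
print('up',up)
E
```

```text
306 std 1.5052459998095633 c [635.07127306 -99.37223539 126.17518943] n [ 0.86918091 -0.11222828  0.48159044] tilt 28.789327936861607 yaw -7.357300817367292
grasp offset from blade midplane -3.2869815236541844
grasp offset from blade midplane -1.3606197534530584
up [-0.47762545  0.0616708   0.8763964 ]
```

Emit:
step_arm(
  plan="0 0 -2 0 40;0 0 -4.5 0 40;0 0 -6.2 0 40;1.2 4 -6.2 -4 40;2.3 8 -6.2 -8 40;2.3 12 -6.2 -12 40;2.3 15.5 -6.2 -15.9 40;2.3 18.4 -6.2 -15.9 40;2.3 18.4 -6.2 -15.9 40;2.3 18.4 -6.2 -15.9 40",
)

```text
time_s: 26.5
eef_pos: [587.0, 89.7, 239.2]
ee_rot: [-0.0, -0.087, 0.996, -0.0]
force: [-0.4, 0.3, -1.7]
grip_width: 0.509
```

```bash
cat > blade.py <<'E'
from h import *
mv([586.4,89.5,199.3],9.9)
im,d=shot('scene');p=readout.sense()['eef_pos']
ux=np.array([np.cos(YAW),np.sin(YAW),0])
P,u,v=pts('scene',d,d>0);Q=P-p
a=Q@ux;b=Q@EY;h=Q[:,2]
m=(abs(b)<21)&(a>-5)&(a<80)&(h>-100)&(h<-30)&(abs(a-(-(h-21))*.56)<14)
m&=(h<-40)
X=np.c_[np.ones(m.sum()),h[m],b[m]];k=np.zeros(3);w=np.ones(m.sum(),bool)
for _ in range(4): k=np.linalg.lstsq(X[w],a[m][w],rcond=None)[0];r=a[m]-X@k;w=abs(r)<max(3,2.*np.median(abs(r)))
print('n',w.sum(),'tilt',np.degrees(np.arctan(-k[1])),'yaw dev deg',np.degrees(np.arctan(-k[2])),'front face a at h=21:',k[0]+21*k[1],'min h',np.percentile(h[m][w],[1,5]),'b ext',np.percentile(b[m][w],[1,99]))
pr=proj('scene',[p+60.6*ux+[0,0,-88.3]+s*20*EY for s in(-1,1)]+[dk(0,-27,0),dk(0,27,0)]);print(pr)
q=im.copy()
for t in pr: cv2.circle(q,tuple(int(round(x)) for x in t),1,(255,0,0),-1)
cv2.imwrite('pics/i.png',cv2.resize(q[120:240,310:440],(650,600),interpolation=0)[:,:,::-1])
E
python3 blade.py
```

```text
t 26.5 pos [587.   89.7 239.2] yaw 10.0 -> shift cm [ 0.05 -0.01  3.99] twist 0.1 F [-0.4  0.3 -1.7] w 0.509 j [-0.05  0.46  1.26 -0.    1.42 -1.79]
n 330 tilt 27.735831942930357 yaw dev deg 0.6761230980923885 front face a at h=21: 6.654057415512927 min h [-87.78342045 -84.69304151] b ext [-20.73156551  20.60829431]
[[377.28695056 214.12712649]
 [392.99065712 208.49497772]
 [374.73218677 231.96134347]
 [395.31917422 224.39486769]]
```

View pics/i.png

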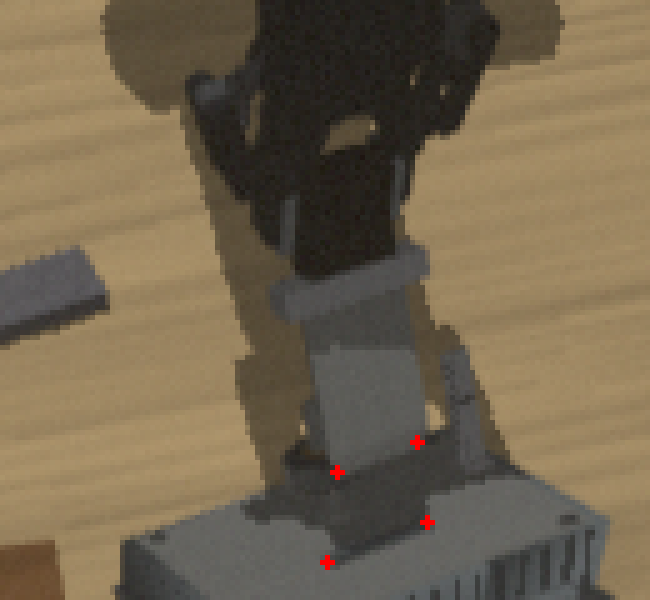

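Emit:
step_arm(
  plan="0.1 0 2 0 40;0.2 0 4.07 0 40;0.2 0 4.07 0 40;-0.05 0 4.5 0 40;-0.3 0 4.94 0 40;-0.45 0 5.2 0 40;-0.55 0 5.37 0 40;-0.65 0 5.55 0 40;-0.75 0 5.72 0 40;-0.75 0 5.72 0 40",
)

```text
time_s: 27.55
eef_pos: [594.4, 90.8, 182.2]
ee_rot: [-0.0, -0.087, 0.996, 0.0]
force: [-1.2, -0.4, -1.0]
grip_width: 0.512
```

```bash
sed -i 's/i.png/j.png/' blade.py; python3 blade.py
```

```text
t 27.55 pos [594.4  90.8 182.2] yaw 9.94 -> shift cm [ 0.81  0.01 -1.71] twist 0.04 F [-1.2 -0.4 -1. ] w 0.512 j [-0.04  0.52  1.33 -0.    1.3  -1.79]
n 286 tilt 27.151058542353578 yaw dev deg -0.7962115206279009 front face a at h=21: 7.594846767616156 min h [-86.67215279 -84.33249568] b ext [-20.68437426  20.71787461]
[[377.39913214 232.21904111]
 [392.6162074  226.61630477]
 [374.73218677 231.96134347]
 [395.31917422 224.39486769]]
```

View pics/j.png

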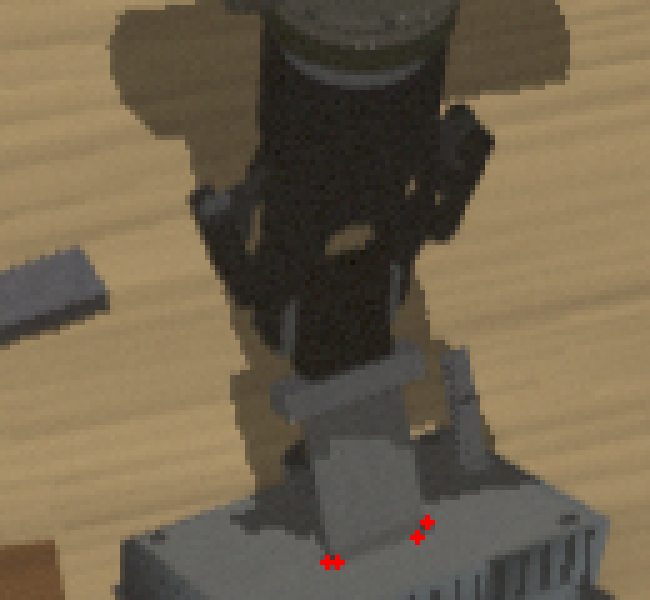

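Emit:
step_arm(
  plan="-0.05 0 0.17 0 40;-0.15 0 0.35 0 40;-0.2 0 0.52 0 40;-0.3 0 0.69 0 40;-0.4 0 0.87 0 40;-0.5 0 1.04 0 40;-0.5 0 1.04 0 40",
)

```text
time_s: 28.3
eef_pos: [599.4, 91.7, 171.7]
ee_rot: [0.0, -0.087, 0.996, 0.0]
force: [-0.2, 0.6, -1.7]
grip_width: 0.512
```

```bash
sed -i 's/j.png/k.png/' blade.py; python3 blade.py; python3 -c "
from h import *
print(readout.sense()['wrist_torque'])"
```

```text
t 28.3 pos [599.4  91.7 171.7] yaw 9.94 -> shift cm [ 1.32  0.01 -2.76] twist 0.04 F [-0.2  0.6 -1.7] w 0.512 j [-0.04  0.54  1.32  0.    1.28 -1.79]
n 217 tilt 28.03059042442701 yaw dev deg -0.9405609607542189 front face a at h=21: 5.96910714340437 min h [-76.26054914 -74.51432884] b ext [-20.41643711  20.09990582]
[[378.10354585 236.57357253]
 [393.2544829  230.95842211]
 [374.73218677 231.96134347]
 [395.31917422 224.39486769]]
[ 0.00115031 -0.04248843 -0.00850518]
```

Emit:
step_arm(
  plan="-0.15 0 0.26 0 40;-0.3 0 0.52 0 40;-0.4 0 0.78 0 40;-0.55 0 1.04 0 40;-0.65 0 1.21 0 40;-0.75 0 1.38 0 40;-0.85 0 1.55 0 40;-0.95 0 1.72 0 40;-1.05 0 1.9 0 40;-1.05 0 1.9 0 40",
)

```text
time_s: 29.35
eef_pos: [609.8, 93.5, 152.7]
ee_rot: [0.0, -0.087, 0.996, 0.0]
force: [1.9, 0.3, -1.9]
grip_width: 0.51
```

```bash
python3 blade.py; python3 -c "
from h import *
p=readout.sense()['eef_pos'];print('est c from z',(p[2]-87.5-98)/.866,readout.sense()['wrist_torque'])"
```

```text
t 29.35 pos [609.8  93.5 152.7] yaw 9.94 -> shift cm [ 2.38  0.01 -4.66] twist 0.04 F [ 1.9  0.3 -1.9] w 0.51 j [-0.04  0.58  1.31  0.    1.25 -1.78]
n 97 tilt 21.512767505597587 yaw dev deg -1.6776472454853721 front face a at h=21: 15.54814668578703 min h [-59.42611649 -56.76231371] b ext [-20.82658387  19.45714827]
[[379.6705582  244.82106205]
 [394.70643038 239.17869807]
 [374.73218677 231.96134347]
 [395.31917422 224.39486769]]
est c from z -37.761855673748364 [ 0.11077767 -0.61573164  0.01297323]
```

View pics/k.png

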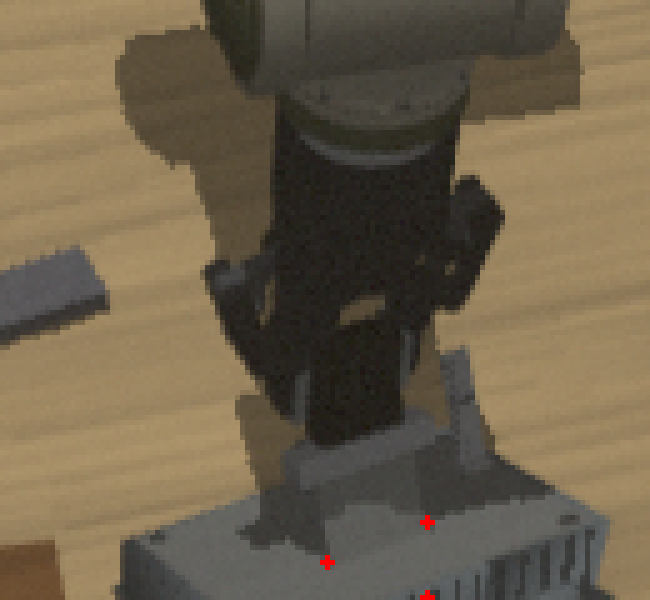

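Emit:
step_arm(
  plan="-0.05 0 0.09 0 40;-0.1 0 0.17 0 40;-0.15 0 0.26 0 40;-0.2 0 0.35 0 40;-0.25 0 0.43 0 40;-0.25 0 0.43 0 40",
)

```text
time_s: 30.0
eef_pos: [612.2, 93.9, 148.5]
ee_rot: [0.0, -0.087, 0.996, 0.0]
force: [3.1, -0.0, -1.6]
grip_width: 0.514
```

Emit:
step_arm(
  plan="-0.02 0 0.04 0 40;-0.05 0 0.09 0 40;-0.08 0 0.13 0 40;-0.1 0 0.17 0 40;-0.1 0 0.17 0 40",
)

```text
time_s: 30.5
eef_pos: [613.1, 94.1, 146.9]
ee_rot: [0.0, -0.087, 0.996, 0.0]
force: [2.4, 0.4, -0.8]
grip_width: 0.509
```

```bash
python3 -c "
from h import *
s=readout.sense();p=s['eef_pos'];print('est c from z',(p[2]-87.5-98)/.866,p,s['force'],s['wrist_torque'])"
```

```text
est c from z -44.55544127452471 [613.12313127  94.06668769 146.91498786] [ 2.43678478  0.37180871 -0.82553971] [ 0.08871008 -0.60032366 -0.04263239]
```

Emit:
step_arm(
  plan="-0.02 0 0.04 0 40;-0.05 0 0.09 0 40;-0.05 0 0.09 0 40",
)

```text
time_s: 30.8
eef_pos: [613.5, 94.1, 146.4]
ee_rot: [-0.0, -0.087, 0.996, -0.0]
force: [-0.9, 0.1, 5.0]
grip_width: 0.514
```

Emit:
step_arm(
  plan="-0.02 0 0.04 0 40;-0.05 0 0.09 0 40;-0.05 0 0.09 0 40",
)

```text
time_s: 31.1
eef_pos: [613.7, 94.2, 146.3]
ee_rot: [-0.0, -0.087, 0.996, -0.0]
force: [-6.5, -1.3, 11.0]
grip_width: 0.514
```

Emit:
step_arm(
  plan="0.05 0 -0.09 0 40;0.05 0 -0.09 0 55;0.05 0 -0.09 0 70;0.05 0 -0.09 0 80;0.05 0 -0.09 0 80;0.05 0 -0.09 0 80",
)

```text
time_s: 31.7
eef_pos: [613.5, 94.1, 145.9]
ee_rot: [-0.0, -0.087, 0.996, 0.0]
force: [0.0, -0.1, 0.0]
grip_width: 0.8
```

Emit:
step_arm(
  plan="0 0 -2 0 80;0 0 -5 0 80;0 0 -9 0 80;0 0 -13 0 80;5 0 -13 0 80;10 0 -13 0 80;15 0 -13 0 80;20 0 -13 0 80;20 0 -13 0 80",
)

```text
time_s: 32.6
eef_pos: [411.8, 59.7, 276.0]
ee_rot: [-0.001, -0.086, 0.996, 0.0]
force: [1.5, 0.5, 0.3]
grip_width: 0.799
```

```bash
python3 - <<'E'
from h import *
a,d=shot('scene');b,e=shot('top');mv([0,0,0],0)
A=cv2.resize(a[150:270,330:440],(440,480),interpolation=3);B=cv2.resize(b[180:270,220:310],(480,480),interpolation=3)[:,:350]
cv2.imwrite('pics/l.png',np.hstack([A,B])[:,:,::-1])
for n,D in(('scene',d),('top',e)):
    P,u,v=pts(n,D,D>0);al=(P-S)@EX;be=(P-S)@EY;h=(P-S)@EZ
    m=(abs(al)<16)&(abs(be)<24)&(h>88)&(h<112);print(n,'grip top',m.sum(),np.median(h[m]),'a',np.percentile(al[m],[3,97]),'b',np.percentile(be[m],[3,97]))
    c=(np.hypot(al+44,be)<17)&(al<-45)&(np.hypot(al+44,be)>8)&(h>30)&(h<40);print('collar',c.sum(),np.median(h[c]))
    f=(al>-32)&(al<-14)&(abs(be)<9)&(h>36)&(h<56);print('foot top (45 expected)',f.sum(),np.median(h[f]))
E
```

```text
t 32.7 pos [416.4  59.5 276.8] yaw 9.91 -> shift cm [42.09  1.32 27.6 ] twist 9.91 F [0.8 0.  0.5] w 0.796 j [-0.14  0.04  1.7   0.    1.39 -1.88]
scene grip top 137 95.88843753951026 a [-3.7033496  14.68970133] b [-23.09780401  17.54554901]
collar 10 34.64825899697155
foot top (45 expected) 0 nan
top grip top 194 96.49467710040696 a [-6.30282364 12.48532727] b [-20.12453392  20.22524566]
collar 40 34.362382404669674
foot top (45 expected) 0 nan
  return _methods._mean(a, axis=axis, dtype=dtype,
  ret = ret.dtype.type(ret / rcount)
```

View pics/l.png

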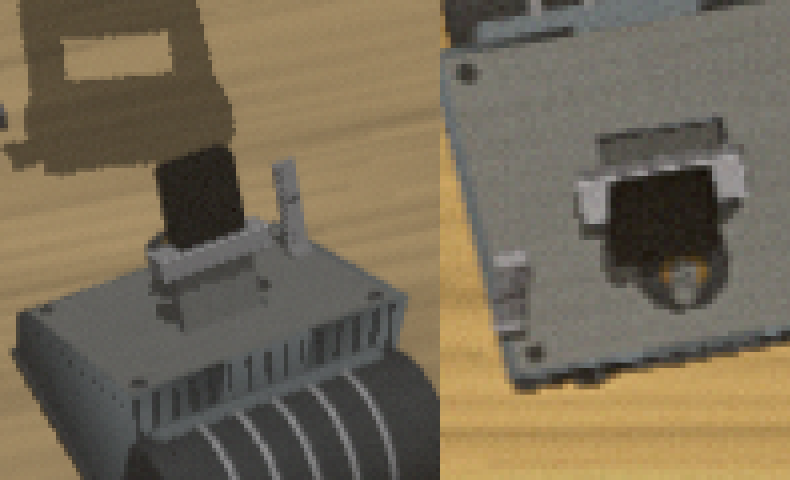

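```bash
python3 - <<'E'
from h import *
for n in('top','scene'):
    D=np.nanmedian(np.stack([cams.capture(n)[1] for _ in range(5)]),0)
    P,u,v=pts(n,D,D>0);al=(P-S)@EX;be=(P-S)@EY;h=(P-S)@EZ
    m=(abs(al-3)<14)&(abs(be)<18)&(h>60)&(h<112)
    print(n,np.histogram(h[m],np.arange(78,106,2)))
    t=m&(h>93);A=np.c_[al[t],np.ones(t.sum())];k=np.linalg.lstsq(A,h[t],rcond=None)[0];print('slope deg',np.degrees(np.arctan(k[0])),'h0',k[1],'a mean',al[t].mean(),t.sum())
    g=(be>26)&(be<34)&(abs(al)<14)&(h>30)&(h<60)|(be<-26)&(be>-34)&(abs(al)<14)&(h>30)&(h<60);print('bar top (49)',g.sum(),np.percentile(h[g],[50,90]))
E
```

```text
top (array([ 7,  9,  5,  3,  6, 10,  5,  8, 22, 73, 48,  0,  0]), array([ 78,  80,  82,  84,  86,  88,  90,  92,  94,  96,  98, 100, 102,
       104]))
slope deg -3.0262529221242533 h0 97.3219300162397 a mean 3.0376800505519097 145
bar top (49) 78 [47.17366367 49.09274547]
scene (array([11, 14, 12, 13,  9, 15, 12, 13, 13, 20, 37,  1,  0]), array([ 78,  80,  82,  84,  86,  88,  90,  92,  94,  96,  98, 100, 102,
       104]))
slope deg -14.34709120813476 h0 99.28387987796488 a mean 7.519331784407803 76
bar top (49) 58 [46.50562614 49.13122903]
```

```bash
python3 -c "
from h import *
print(workorder.finish_job(),readout.sense()['time_s'])"
```

```text
the job is handed in; nothing more can be done
the job is handed in; nothing more can be done
```

The collar is set, the blade holder sits in the deck slot with its foot on the collar, and I handed the job in at about 33 s of the 72 s allowed.

**Collar:** I turned it down in four 70° strokes and one short one. Before I fetched the holder, both cameras put its top face at 34.8 mm above the deck, against the 35 mm asked for. A rougher check after the holder was in gave 34.4 to 34.6 mm. That check was not corrected for the cameras' deck offset, about ±0.7 mm. The long scale line showed within about 0.3 pixel of where 35 mm should appear.

**Holder:** The tool can only point straight down, so I lifted the holder part-way and tilted it to about 29° in the grip against the lip of the rest. I then lowered the blade along the slot until the contact force rose, at the depth expected for a foot on the collar (about 45 mm), and released it there.

**Last checks:**
- The grip top measured about 98 mm above the deck, where 99 mm was expected.
- The bar top measured about 49 mm, as expected (90th percentile of the points; the median was 47).
- The holder seemed to lean uphill a few degrees. One noisy fit gave 3°. The scene camera's fit of 14° included side faces, so I discounted it.
- The foot itself was hidden from both cameras, so its contact rests on the force and height readings.
- I planned clear of the bottle, can and brush and felt no contact with them, but did not measure them again at the end.

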